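Clamp a valve block to the set spring force

ROBOT

A 7-joint arm with a two-finger parallel gripper is mounted at the origin on the work surface. World frame = base frame: x ahead of the robot, y to its left, z up, the work surface at z = 0. Lengths are in mm, angles in rad, forces in N, time in s.
With the tool pointing down it reaches from about 350 to 900 mm from the base axis. Payload 8.1 kg.
Tool frame: the origin (TCP) lies between the finger pads; the fingertips stand 25 mm ahead of it and the grasp point (between the pads) lies 6 mm ahead of it (robot.tips_ahead is the distance from the TCP to the fingertips, in mm); z points along the fingers, y is the line along which they close (so a half turn about z gives the same grasp; the last joint's range is limited). The gripper opens to 85 mm and grips with 20 to 120 N. Pads are 22 mm wide; open, the fingers measure 114 mm over their backs; the gripper's body (76 mm by 85 mm) begins 54 mm behind the grasp point. The pads swing forward as they close: fully open they stand 13 mm farther back than shut.
Start: joints at [-1.255, 0.434, 0.025, 1.573, -0.012, 1.134, -0.075], TCP at [254.193, 570.988, 225.523] pointing down, gripper open.
Joint ranges: [-2.62, 2.62], [-0.44, 2.09], [-1.27, 1.32], [0.08, 2.57], [-1.32, 4.46], [0.12, 2], [-2.74, 2.74]. Speed limits (rad/s): [2.22, 2.22, 3.01, 3.01, 3.14, 3.14, 3.14].

INTERFACE

Orientations are given as [roll, pitch, yaw] about the fixed x, y, z axes, in that order (R = Rz(yaw) Ry(pitch) Rx(roll)).
In Python, from plant import robot gives the robot as it stands.
- The arm moves only by the tool move_arm, never from a script. Its argument "increments" is a list that holds one entry, the list of rows, each a list of 7 numbers: the turn, a rotation vector about the tool's x, y, z in rad, then the shift along the tool's x, y, z in cm, then the opening, from 0 (shut) to 1 (fully open). A call has exactly 5 rows; each row shifts and turns the commanded pose from where the row before left it, along the tool's axes as they then stand; what a row does not reach is not made up. A row lasts 1/10 s, in which the tool goes at most 50 mm and 8.59 degrees, less where a joint would pass 70% of its speed; a pose out of reach is approached as far as the arm can. A call with a gripper value outside its range is refused whole. The fingers move at their own pace and stop on an object; the grip force is fixed at half the most. Time passes only in rows, so rows that do not move let the fingers close, or fill a call up. It gives the time, the measured TCP pose, the force, the opening and the grip force at its end, in the units of the state.
- robot.get_state(): the state, without advancing time (a new reading comes with each control period).
- robot.read_camera(name): name is "side" or "top"; returns (picture, depth): 400x640x3 uint8, red, green, blue; 400x640 float32, mm along the optical axis (not along the pixel's ray), 0 where there is no reading.
- robot.camera_params(name): a dict with "fov_y" (degrees; the focal length in pixels is half the picture's height over the tangent of half this angle, whatever the lens; pixels are square), "cx", "cy" (the principal point, pixels), "dist_coeffs" ([k1, k2, p1, p2, k3] as OpenCV has them; the pictures are not rectified), "position" and "rotation" of the camera in the world. Camera axes: x right, y down, z forward; pixel columns grow to the right and rows downward; lengths in mm; the calibration is good to about 2 mm. A picture is of the moment at which its call begins. camera_params takes no time and is no camera call.
- robot.close_job(): hands the job in; it is judged then, once.
The state is a dict: "time_s": time; "joint_pos": joint angles; "qvel": joint speeds; "effort": joint torques, N m; "tool_pos": TCP position; "tcp_rot": TCP orientation; "contact_force": force on the tool from outside, world axes, zero at the start; "moment": the same for the moment, N m; "finger_gap": finger opening in mm; "grasp_force": force on a finger pad.
Only numpy, scipy, OpenCV 4.12 (cv2) and the standard library are available. Lean on these libraries where they do the work, as an engineer would, in place of code of your own. Each camera call takes 0.05 s, during which the arm holds its last target. There are 200 camera calls.

TASK

Stand the aluminium valve block in the spring clamp, bore upwards, lengthwise and centred on the black plate between the fixed end stop and the blue sprung jaw, and let go of it. Then turn the black knob clockwise until the jaw has pressed the block home against the stop and the red needle points at the green set mark; the needle must never swing into the red zone. Do not touch the needle or the mark, and leave the other things on the table where they are.

Things in the scene. Friction and masses are not known exactly. Their poses are not given: they have to be found in the camera images.
- clamp: the whole spring clamp, fixed to the table: black plate 340 x 220 mm, 15 mm thick. Origin: on the clamp axis, at table height; x along the clamp axis from end stop to knob, z up. In this frame the nest is centred at x = -90 mm, the knob on its grey gearbox (top at z 60 mm) at x = 125 mm, and the white gauge face (135 x 115 mm, z 53 mm) at y -35 to -150 mm; it rides with the carriage behind the jaw.
- nest (a point): where the block's origin belongs when clamped: on the plate's top (15 mm above the table), between two white lines; axes as the clamp's. The block's far end then touches the stop
- stop_face (a point): middle of the aluminium end stop's face (74 mm wide, top 65 mm above the table), 45 mm on the -x side of the nest; axes as the clamp's
- valve_block: loose aluminium block, 90 mm (its x) x 48 mm (its y) x 40 mm high, 0.3 to 0.5 kg, brass-ringed bore on top. Origin: centre of its underside, z up. Either way round will do.
- tension_knob_grip (a point): black knob on a vertical axis: a grip bar 63 mm long, 14 mm wide, standing 32 mm above a 66 mm disc. This point lies on its axis, 97 mm above the table, 7 mm below the bar's top; its x runs along the bar, z up.
- tension_knob (a joint): turn of the knob in rad, growing clockwise seen from above, 0 to 5.0; it stays where it is left. Each rad drives the carriage 8 mm towards the stop. At the start it reads 0 to 0.5.
- sprung_jaw: blue jaw, 18 x 70 mm, its top 61 mm above the table, sprung against the carriage (3 N preload, 0.5 N per mm); origin: middle of its face, 15 mm above the table; its x points away from the stop, as the clamp's does. With the knob at 0 its face is 108 mm from the stop. Once the block meets the stop, it yields 8 mm for each further rad of knob.
- gauge_needle (a joint): angle of the red needle in rad: 0 when the jaw's spring is not deflected, 0.05 rad for each mm of jaw deflection (so about 0.4 rad per rad of knob once the block is against the stop). The red zone begins at 1.0 rad.
- needle_blade: red needle, 72 mm from its pivot to its tip, 57 mm above the table. Origin at the pivot, x along the needle.
- set_mark: green set mark on the gauge face, a tab 18 x 7 mm just outside the needle's circle, at a needle angle of 0.45 to 0.75 rad, different each time. Origin at the needle's pivot, x towards the mark.
- needle_tip (a point): tip of the red needle, 72 mm from its pivot
- mark_tip (a point): inner end of the green mark, where the needle's tip must be, 72 mm from the pivot
- hex_keys: bystander: red holder with steel hex keys, 150 mm long, 22 mm high; origin under the holder, keys along x
- screwdriver: bystander: screwdriver, 190 mm long, lying along its x
- wrench: bystander: wrench, 180 mm long, lying along its x
- camera_head: bystander: black camera, 75 x 60 x 60 mm, its lens along x; origin under its middle
- parts_bin: bystander: blue bin 150 x 120 x 70 mm, with a dark spare block in it; origin under its middle
- spare_block: bystander: dark steel block, 90 x 48 x 40 mm, lying in the blue bin; origin under its middle
Things that resemble listed ones, but are neither listed nor needed, are in the scene too. Of the things that look like the valve_block, take the one that is farthest to the robot's right at the start.

How it is judged:
By the outcome, as a careful person would: the job done as asked, in the order asked, and still so for the second after the job is handed in, with the robot touching nothing.
It also fails if it takes over 62 s, if anything falls off the work surface, if the arm or the gripper's body presses on something with over 40 N, if the wrist force passes 120 N, or if a joint passes its speed limit or range.

## Working session

There is one attempt and no reset: what is moved stays moved. The work goes in short steps, Python scripts to look and compute and a tool call to move; the robot and the scene stay as the last step left them, time stands still between calls to the robot, and variables do not carry over. Pictures are saved under pics/ and viewed, at most 10 in all, crops included, and the job is handed in when it is done.

Besides the shell and the picture viewer there is one more tool, called by a JSON object that holds its "api" and its "payload", one argument or row to a line. move_arm: Moves the arm, as the interface text tells. Its arguments: {"type":"object","properties":{"increments":{"type":"array"}},"required":["increments"]}

```bash
ls; mkdir -p pics; python3 - <<'E'
from plant import robot
import cv2,numpy as np
print(robot.get_state())
for n in("top","side"):
    p,d=robot.read_camera(n); cv2.imwrite(f"pics/{n}0.png",p[:,:,::-1]); np.savez(f"pics/{n}0.npz",p=p,d=d)
    print(n,robot.camera_params(n))
E
```

```text
pics
{'time_s': 0.0, 'joint_pos': array([-1.25455362,  0.43522043,  0.02494191,  1.57406647, -0.0116111 ,
        1.13398481, -0.07512958]), 'qvel': array([ 0.00149307, -0.00106879, -0.00119761, -0.00064661,  0.00234077,
       -0.00065319, -0.00061236]), 'effort': array([ 2.45279971e-04, -6.70463777e+01,  1.02481976e+00, -3.16231692e+01,
        1.54097658e-02,  1.21947419e-02, -2.34232465e-05]), 'tool_pos': array([254.01971679, 570.50978696, 224.73902922]), 'tcp_rot': array([-3.14006287e+00,  1.16738793e-04,  2.72267445e+00]), 'contact_force': array([-0.256306  ,  0.12511023,  0.29957684]), 'moment': array([-0.00180507, -0.0155708 , -0.00404252]), 'grasp_force': 0.0, 'finger_gap': 85.34056107397804}
top {'fov_y': 49.7630831935157, 'cx': 312.8221761082118, 'cy': 195.67027165307329, 'dist_coeffs': array([-0.05782407,  0.        ,  0.        ,  0.        ,  0.        ]), 'position': array([ 363.72888741,  -31.18394809, 1436.24793273]), 'rotation': array([-3.02178052,  0.00643237, -1.5805959 ])}
side {'fov_y': 55.97781915133913, 'cx': 320.86618727978714, 'cy': 195.4044938976702, 'dist_coeffs': array([-0.05329679,  0.        ,  0.        ,  0.        ,  0.        ]), 'position': array([-141.7690212 , -785.11039582,  837.4077434 ]), 'rotation': array([-2.20068609e+00,  1.68733661e-03, -6.97379702e-01])}
```

View pics/top0.png

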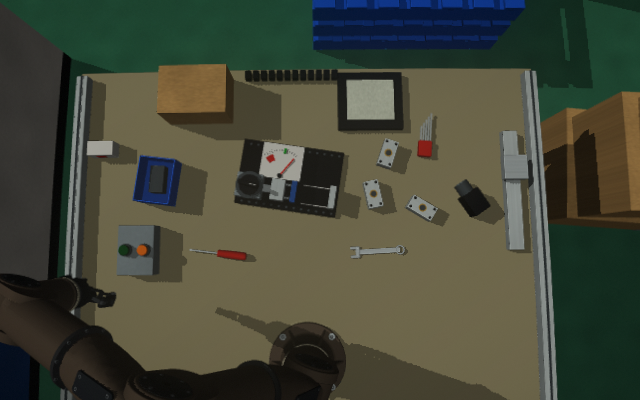

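View pics/side0.png

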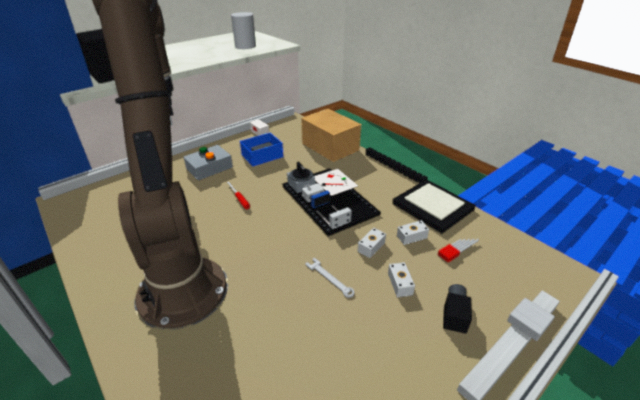

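The top view shows three aluminium blocks, at (388,153), (373,194) and (422,208). The rightmost one, (422,208), is the one to take. The clamp is at (290,180), with the knob at (250,185), the jaw at (291,190), the stop at (332,197) and the gauge at (281,160). The side view agrees, with the target block at (402,279).

```bash
cat > h.py <<'E'
import numpy as np,cv2
from scipy.spatial.transform import Rotation as R
from plant import robot
def cam(n):
    c=robot.camera_params(n); f=200/np.tan(np.radians(c["fov_y"]/2))
    K=np.array([[f,0,c["cx"]],[0,f,c["cy"]],[0,0,1.]])
    return K,c["dist_coeffs"],R.from_euler("xyz",c["rotation"]).as_matrix(),c["position"]
def ray(n,uv,z):
    """pixels -> world points on the plane at height z"""
    K,D,M,P=cam(n); q=cv2.undistortPoints(np.array(uv,float).reshape(-1,1,2),K,D).reshape(-1,2)
    d=np.c_[q,np.ones(len(q))]@M.T
    return P+d*((z-P[2])/d[:,2])[:,None]
def pts(n,depth,uv):
    """pixels + depth -> world points"""
    K,D,M,P=cam(n); uv=np.array(uv,int).reshape(-1,2)
    q=cv2.undistortPoints(uv.astype(float).reshape(-1,1,2),K,D).reshape(-1,2)
    return P+(np.c_[q,np.ones(len(q))]*depth[uv[:,1],uv[:,0]][:,None])@M.T
def proj(n,X):
    K,D,M,P=cam(n); return cv2.projectPoints(np.array(X,float).reshape(-1,1,3),cv2.Rodrigues(M.T)[0],-M.T@P,K,D)[0].reshape(-1,2)
E
python3 - <<'E'
from h import *
for n,box in(("top",(225,130,215,95)),("side",(270,150,170,155))):
    z=np.load(f"pics/{n}0.npz"); p,d=z["p"],z["d"]
    x,y,w,h=box
    c=p[y:y+h,x:x+w,::-1]; s=min(800/w,600/h); s=min(s,3.7)
    cv2.imwrite(f"pics/{n}0c.png",cv2.resize(c,None,fx=s,fy=s,interpolation=cv2.INTER_CUBIC)); print(n,s)
z=np.load("pics/top0.npz");p,d=z["p"],z["d"]
vv,uu=np.mgrid[0:400,0:640]; W=pts("top",d,np.c_[uu.ravel(),vv.ravel()]).reshape(400,640,3)
np.save("pics/W0.npy",W)
# table height check and blocks by height
print("table z",np.median(W[250:300,300:340,2]),W[208,422])
m=((W[:,:,2]>30)&(W[:,:,2]<50)).astype(np.uint8); m[:,:355]=0;m[:140]=0;m[225:]=0;m[:,440:]=0
for c in cv2.findContours(m,0,1)[0]:
    if cv2.contourArea(c)<80: continue
    q=ray("top",c.reshape(-1,2),40)[:,:2].astype(np.float32); print("block",cv2.minAreaRect(q),len(c))
E
```

```text
top 3.7
side 3.7
table z -0.523747986076387 [ 488.18137545 -380.39681579   34.55599079]
block ((490.51800537109375, -378.3731689453125), (92.36933135986328, 49.43763732910156), 58.053165435791016) 71
block ((537.5750732421875, -219.14739990234375), (90.67071533203125, 49.09321212768555), 11.094558715820312) 79
block ((673.1962890625, -272.19189453125), (48.06194305419922, 92.3387680053711), 70.26118469238281) 75
```

View pics/top0c.png

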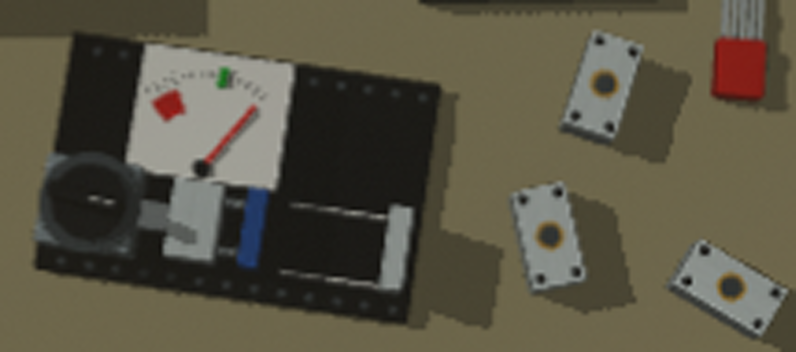

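The crop shows the red needle with its pivot at crop (203,168) and tip at (256,106). The green mark is at (225,77) and the red zone at (168,105). The knob is at (92,203), the jaw at (252,228), the stop at (397,248), and the white nest lines run between jaw and stop.

```bash
python3 - <<'E'
from h import *
z=np.load("pics/top0.npz");p,d=z["p"].astype(int),z["d"]; W=np.load("pics/W0.npy"); Z=W[:,:,2]
roi=np.zeros((400,640),bool); roi[130:225,225:350]=1
def rect(m,zz,name):
    m=(m&roi).astype(np.uint8); cs=cv2.findContours(m,0,1)[0]; c=max(cs,key=cv2.contourArea)
    q=ray("top",c.reshape(-1,2),zz)[:,:2].astype(np.float32); r=cv2.minAreaRect(q); print(name,np.round(r[0],1),np.round(r[1],1),round(r[2],2),m.sum()); return r
r=rect(Z>8,15,"all above")
rect((p.max(2)<60)&(Z>6)|(Z>25)&(Z<80),15,"plate")
hs=p.max(2)
rect((Z>55)&(np.indices((400,640))[1]>322),65,"stop")
b=(p[:,:,2]>p[:,:,0]+35); rect(b,61,"jaw")
rect(Z>85,104,"bar"); rect(Z>60,70,"knob+")
r_=(p[:,:,0]>110)&(p[:,:,0]>p[:,:,1]+50)
m=(r_&roi).astype(np.uint8)
for c in cv2.findContours(m,0,1)[0]:
    q=ray("top",c.reshape(-1,2),57)[:,:2].astype(np.float32); print("red",len(c),cv2.minAreaRect(q))
g=(p[:,:,1]>p[:,:,0]+25)&(p[:,:,1]>p[:,:,2]+20)&roi
rect(g,53,"green")
print("needle pivot",ray("top",[[225+203/3.7-.5,130+168/3.7-.5]],57),"Z knob max",Z[170:200,235:265].max())
E
```

```text
all above [599.5  58.6] [346.3 221.2] 80.84 6653
plate [599.1  58.8] [346.2 220.4] 80.87 6475
stop [525.8 -84.5] [22.2 74.3] 81.02 157
jaw [545.4  40.5] [16.9 67. ] 81.12 111
bar [567.2 181.7] [65.1 15.3] 75.27 140
knob+ [566.7 182.1] [87.4 87.5] 89.31 893
red 30 ((627.764404296875, 60.41535186767578), (4.339906215667725, 62.362545013427734), 48.90892028808594)
red 21 ((655.2351684570312, 114.01844787597656), (21.08030891418457, 23.718244552612305), 18.132604598999023)
green [680.7  66.9] [ 8.  17.7] 76.15 16
needle pivot [[598.84047517  83.91357593  57.        ]] Z knob max 109.94185013373908
```

Clamp origin is about (548,58) with yaw 81.0°. Nest is about (534,-31). The target block is at (490.5,-378.4) with its long axis at 58°. First move is an arc to the block.

{"api": "move_arm", "payload": {
  "increments": [
    [[0, 0, 0.072, -4.5, 0, 0, 1], [0, 0, 0.072, -4.5, 0, 0, 1], [0, 0, 0.072, -4.5, 0, 0, 1], [0, 0, 0.072, -4.5, 0, 0, 1], [0, 0, 0.072, -4.5, 0, 0, 1]]
  ]
}}

```text
time_s: 0.6
tool_pos: [444.8, 450.3, 225.1]
tcp_rot: [-3.141, 0.0, 2.36]
contact_force: [0.1, 0.8, -0.4]
finger_gap: 85.6
grasp_force: 0.0
```

{"api": "move_arm", "payload": {
  "increments": [
    [[0, 0, 0.072, -4.5, 0, 0, 1], [0, 0, 0.072, -4.5, 0, 0, 1], [0, 0, 0.072, -4.5, 0, 0, 1], [0, 0, 0.072, -4.5, 0, 0, 1], [0, 0, 0.072, -4.5, 0, 0, 1]]
  ]
}}

```text
time_s: 1.1
tool_pos: [579.3, 271.5, 225.0]
tcp_rot: [-3.141, 0.0, 2.0]
contact_force: [0.7, 0.3, -0.9]
finger_gap: 85.5
grasp_force: 0.0
```

{"api": "move_arm", "payload": {
  "increments": [
    [[0, 0, 0.072, -4.5, 0, 0, 1], [0, 0, 0.072, -4.5, 0, 0, 1], [0, 0, 0.072, -4.5, 0, 0, 1], [0, 0, 0.072, -4.5, 0, 0, 1], [0, 0, 0.072, -4.5, 0, 0, 1]]
  ]
}}

```text
time_s: 1.6
tool_pos: [642.3, 56.7, 225.1]
tcp_rot: [-3.141, 0.0, 1.64]
contact_force: [0.6, -0.3, 0.3]
finger_gap: 85.2
grasp_force: 0.0
```

{"api": "move_arm", "payload": {
  "increments": [
    [[0, 0, 0.072, -4.5, 0, 0, 1], [0, 0, 0.072, -4.5, 0, 0, 1], [0, 0, 0.072, -4.5, 0, 0, 1], [0, 0, 0.072, -4.5, 0, 0, 1], [0, 0, 0.072, -4.5, 0, 0, 1]]
  ]
}}

```text
time_s: 2.1
tool_pos: [625.6, -166.4, 225.0]
tcp_rot: [-3.141, 0.0, 1.28]
contact_force: [0.5, 0.1, 0.1]
finger_gap: 85.4
grasp_force: 0.0
```

{"api": "move_arm", "payload": {
  "increments": [
    [[0, 0, 0.06, -4.2, 0, 0, 1], [0, 0, 0.06, -4.2, 0, 0, 1], [0, 0, 0.05, -4, 0, 0, 1], [0, 0, 0, -3, 0, 0, 1], [0, 0, 0, 0, 0, 0, 1]]
  ]
}}

```text
time_s: 2.6
tool_pos: [567.0, -313.9, 225.6]
tcp_rot: [-3.141, 0.003, 1.105]
contact_force: [0.1, -0.2, -0.3]
finger_gap: 85.7
grasp_force: 0.0
```

```bash
cat >> h.py <<'E'
def go(pos,yaw,s=None):
    """remaining turn (rotvec, tool) and shift (cm, tool axes now) to a tool-down pose"""
    s=s or robot.get_state(); A=R.from_euler("xyz",s["tcp_rot"]); B=R.from_euler("xyz",[np.pi,0,yaw])
    print("t",s["time_s"],"pos",np.round(s["tool_pos"],1),"rpy",np.round(s["tcp_rot"],3),"F",np.round(s["contact_force"],1),"M",np.round(s["moment"],2),"gap",round(s["finger_gap"],1),"grip",round(s["grasp_force"],1),"q1,q7",s["joint_pos"][[0,6]].round(2))
    print("turn",(A.inv()*B).as_rotvec().round(3),"shift cm, tool axes now",(A.inv().apply(np.array(pos)-s["tool_pos"])/10).round(2),"in target axes",(B.inv().apply(np.array(pos)-s["tool_pos"])/10).round(2))
E
python3 -c "
from h import *
go([490.5,-378.4,225],np.radians(58))"
```

```text
t 2.6 pos [ 567.  -313.9  225.6] rpy [-3.141e+00  3.000e-03  1.105e+00] F [ 0.1 -0.2 -0.3] M [-0.06 -0.   -0.02] gap 85.7 grip 0.0 q1,q7 [0.05 0.22]
turn [-0.     0.003  0.092] shift cm, tool axes now [-9.2  -3.93  0.09] in target axes [-9.52 -3.07  0.06]
```

{"api": "move_arm", "payload": {
  "increments": [
    [[0, 0, 0.09, -3.0, -1.3, 0, 1], [0, 0, 0, -3.1, -1, 3, 1], [0, 0, 0, -3.2, -0.8, 4, 1], [0, 0, 0, 0, 0, 4, 1], [0, 0, 0, 0, 0, 0, 1]]
  ]
}}

```text
time_s: 3.1
tool_pos: [495.3, -370.4, 112.1]
tcp_rot: [-3.132, -0.001, 1.022]
contact_force: [-0.1, 1.4, -0.8]
finger_gap: 85.1
grasp_force: 0.0
```

```bash
python3 - <<'E'
from h import *
p,d=robot.read_camera("side"); np.savez("pics/side1.npz",p=p,d=d)
c=p[220:340,340:500,::-1]; cv2.imwrite("pics/side1.png",cv2.resize(c,None,fx=4,fy=4))
go([490.5,-378.4,35],np.radians(58))
E
```

```text
t 3.15 pos [ 497.4 -371.   115. ] rpy [-3.136e+00 -1.000e-03  1.023e+00] F [1.1 0.7 0.9] M [ 0.01 -0.06  0.02] gap 85.6 grip 0.0 q1,q7 [0.18 0.35]
turn [-0.005 -0.001  0.011] shift cm, tool axes now [-1.   -0.16  8.  ] in target axes [-0.99 -0.2   8.  ]
```

View pics/side1.png

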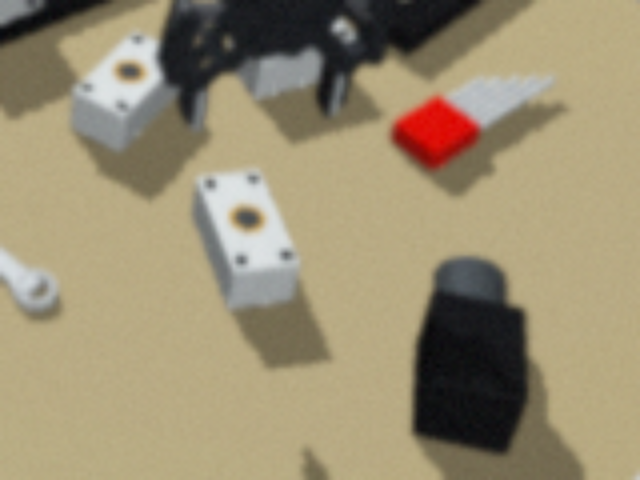

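The gripper hangs open above and behind the target block in this view. The bore centre is at side-image (401.7,274.5), which I cross-check next.

```bash
python3 - <<'E'
from h import *
print(ray("side",[[401.7,274.4]],40)); print(proj("top",[490.5,-378.4,40]))
E
```

```text
[[ 491.68394614 -379.64333053   40.        ]]
[[421.77100733 207.14548018]]
```

{"api": "move_arm", "payload": {
  "increments": [
    [[0, 0, 0.01, -0.5, -0.1, 1, 1], [0, 0, 0, -0.5, -0.1, 2, 1], [0, 0, 0, 0, 0, 2, 1], [0, 0, 0, 0, 0, 0, 1], [0, 0, 0, 0, 0, 0, 1]]
  ]
}}

```text
time_s: 3.65
tool_pos: [492.5, -380.5, 68.2]
tcp_rot: [3.14, -0.0, 1.013]
contact_force: [0.0, -0.2, 1.0]
finger_gap: 85.5
grasp_force: 0.0
```

```bash
python3 -c "
from h import *
go([490.5,-378.4,35],np.radians(58))"
```

```text
t 3.65 pos [ 492.5 -380.5   68.2] rpy [ 3.14  -0.     1.013] F [ 0.  -0.2  1. ] M [-0.02 -0.04  0.04] gap 85.5 grip 0.0 q1,q7 [0.22 0.39]
turn [ 0.001 -0.     0.001] shift cm, tool axes now [ 0.07 -0.28  3.32] in target axes [ 0.07 -0.28  3.32]
```

The two views agree to 2 mm. Descend and grip.

{"api": "move_arm", "payload": {
  "increments": [
    [[0, 0, 0, 0, -0.2, 1.2, 1], [0, 0, 0, 0, 0, 1.2, 1], [0, 0, 0, 0, 0, 0.8, 1], [0, 0, 0, 0, 0, 0, 1], [0, 0, 0, 0, 0, 0, 1]]
  ]
}}

```text
time_s: 4.15
tool_pos: [489.6, -379.3, 34.7]
tcp_rot: [-3.141, 0.0, 1.013]
contact_force: [-0.3, 0.1, 0.6]
finger_gap: 84.8
grasp_force: 0.0
```

{"api": "move_arm", "payload": {
  "increments": [
    [[0, 0, 0, 0, 0, 0, 0.4], [0, 0, 0, 0, 0, 0, 0.2], [0, 0, 0, 0, 0, 0, 0], [0, 0, 0, 0, 0, 0, 0], [0, 0, 0, 0, 0, 0, 0]]
  ]
}}

```text
time_s: 4.65
tool_pos: [489.8, -379.3, 35.1]
tcp_rot: [3.141, -0.0, 1.013]
contact_force: [0.0, 0.8, -0.0]
finger_gap: 12.2
grasp_force: 0.0
```

```bash
python3 -c "
from h import *
go([490.5,-378.4,180],np.radians(58))"
```

```text
t 4.65 pos [ 489.8 -379.3   35.1] rpy [ 3.141 -0.     1.013] F [ 0.   0.8 -0. ] M [ 0.01 -0.03 -0.01] gap 12.2 grip 0.0 q1,q7 [0.24 0.41]
turn [ 0. -0.  0.] shift cm, tool axes now [  0.12   0.02 -14.49] in target axes [ 1.100e-01  1.000e-02 -1.449e+01]
```

The gap is 12 mm with no grip force, so the block isn't held. I need to look.

```bash
python3 - <<'E'
from h import *
p,d=robot.read_camera("side"); np.savez("pics/side2.npz",p=p,d=d)
t,dt=robot.read_camera("top"); np.savez("pics/top2.npz",p=t,d=dt)
a=cv2.resize(p[180:330,340:500,::-1],(400,375)); b=cv2.resize(t[140:290,350:510,::-1],(400,375))
cv2.imwrite("pics/m2.png",np.hstack([a,b]))
go([490.5,-378.4,180],np.radians(58))
print(proj("side",[489.8,-379.3,29]),proj("top",[489.8,-379.3,29]))
E
```

```text
t 4.75 pos [ 489.7 -379.3   35. ] rpy [ 3.142 -0.     1.013] F [ 0.5 -0.   0.2] M [-0.04 -0.04 -0.01] gap 0.5 grip 0.0 q1,q7 [0.24 0.41]
turn [ 0. -0.  0.] shift cm, tool axes now [  0.12   0.02 -14.5 ] in target axes [  0.12   0.02 -14.5 ]
[[400.66849263 277.31619673]] [[421.23556565 207.66701718]]
```

View pics/m2.png

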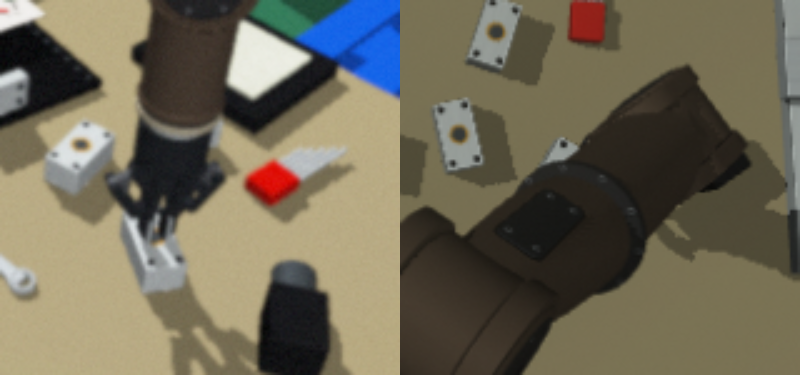

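The side view shows the shut fingertips at or just above the block's bore, around mosaic (158,238), so the tips are higher than the stated geometry implies. Check tips_ahead and measure the tip height.

```bash
python3 - <<'E'
from h import *
print(robot.tips_ahead,[a for a in dir(robot) if a[0]!='_'])
z=np.load("pics/side2.npz");d=z["d"];p=z["p"]
uu,vv=np.meshgrid(np.arange(375,425),np.arange(245,305)); W=pts("side",d,np.c_[uu.ravel(),vv.ravel()]).reshape(60,50,3)
for v in range(0,60,3): print(v+245," ".join(f"{int(W[v,u,2]):4d}" for u in range(6,50,2)))
print(W[25:40:4,26].round())
E
```

```text
25.0 ['Unreachable', 'camera_params', 'close_job', 'get_state', 'read_camera', 'tips_ahead']
245    6    2    0    1    0  153  159  167  172  178  183  182  186  188  188  189  188  188  185  183  177  142
248    2    0    0    2   -4  147  155  156  158  154  172  176  178  180  179  178  178  177  174  147  147  138
251   -1  136  137  140  141  141  147  146  144  145  148  148  146  143  140  146  149  146  138  136  130  130
254    2  134  138  136  132  132    0  136  135  133  142  142  141  131  131  135  139  137  107  112  119  127
257   -2    0  133  129  129  106    2    0  108  125  129  129  122  120  118  125  125   97   96  113  116  117
260   -2   -2    0  117  116  117   97   93   91  110  116  114   85   88  110  113  113   97  102  106  102    0
263    1    1    0    0  103  104  104   95   92  105  105   40   80   86   97   95   91   95   95   92    0   -1
266    0    0    0    2   36   91   96   92   84   88   88   39   73   80   85   84    1    0    0    1    0    1
269   -1    0   -2    0   28   41   40   62   72   73   74   52   65   74   67   -1    0   -1  
[... 657 characters left out ...]
   40   37   33   33   -1    2    1    2    0
290    2    4    0    1    0    4    0    9   26   28   28   27   26   25   22   21   21    1    1    0    2    0
293    3    2    2    1   -2    1    2    1   18   15   13   15   14   12   11    7    6    2    3    1   -1    2
296    3    0    0    1    2    0    1    2    6    4    0    1    0    1   -1   -2    1   -1    0    1    2    0
299    1    1    5    1    4   -1    1    1    2    0    0    0    2    0    1    0  837    2    1   -2   -1   -1
302    0   -1    3    2   -1    2    1    1    2    0   -1    2    3    0    0    0    3    1    0    1    0    0
[[ 479. -383.   70.]
 [ 478. -386.   56.]
 [ 479. -388.   41.]
 [ 467. -398.   42.]]
```

With TCP reading 35, the shut tips are really at about 45 mm, so the reported height is about 35 mm off. Open, lower 36 mm with a force check, then close.

{"api": "move_arm", "payload": {
  "increments": [
    [[0, 0, 0, 0, 0, 0, 1], [0, 0, 0, 0, 0, 0, 1], [0, 0, 0, 0, 0, 0, 1], [0, 0, 0, 0, 0, 0, 1], [0, 0, 0, 0, 0, 0, 1]]
  ]
}}

```text
time_s: 5.25
tool_pos: [489.7, -379.3, 34.9]
tcp_rot: [3.142, -0.0, 1.013]
contact_force: [-0.0, -0.2, -0.4]
finger_gap: 72.7
grasp_force: 0.0
```

{"api": "move_arm", "payload": {
  "increments": [
    [[0, 0, 0, 0, 0, 0, 1], [0, 0, 0, 0, 0, 0.7, 1], [0, 0, 0, 0, 0, 0.7, 1], [0, 0, 0, 0, 0, 0.6, 1], [0, 0, 0, 0, 0, 0, 1]]
  ]
}}

```text
time_s: 5.75
tool_pos: [489.0, -378.8, 13.6]
tcp_rot: [-3.14, -0.0, 1.013]
contact_force: [-0.0, 0.1, -1.2]
finger_gap: 85.4
grasp_force: 0.0
```

```bash
python3 - <<'E'
from h import *
go([491,-379,0],np.radians(58))
p,d=robot.read_camera("side"); np.savez("pics/side3.npz",p=p,d=d)
cv2.imwrite("pics/s3.png",cv2.resize(p[200:310,340:470,::-1],None,fx=4.5,fy=4.5))
E
```

```text
t 5.75 pos [ 489.  -378.8   13.6] rpy [-3.14  -0.     1.013] F [-0.   0.1 -1.2] M [ 0.05 -0.02 -0.02] gap 85.4 grip 0.0 q1,q7 [0.25 0.43]
turn [-0.002 -0.     0.   ] shift cm, tool axes now [0.09 0.19 1.36] in target axes [0.09 0.18 1.36]
```

View pics/s3.png

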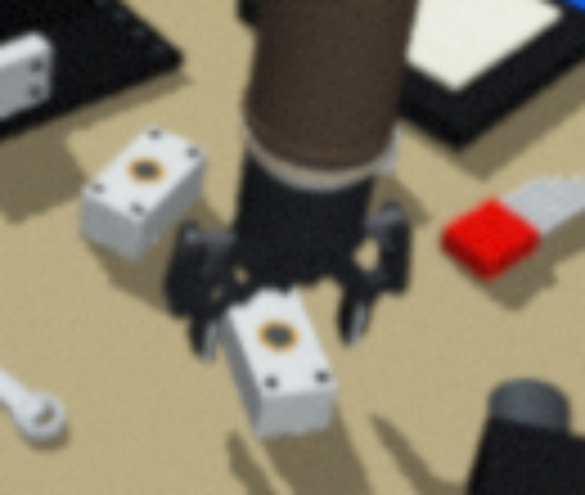

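Both fingers straddle the block, with tips at crop (205,350) and (352,335) and the bore at (277,335). Measure the tip positions from depth.

```bash
python3 - <<'E'
from h import *
d=np.load("pics/side3.npz")["d"]
for u,vs in((385,range(266,284,2)),(387,range(266,284,2)),(417,range(262,282,2)),(419,range(262,282,2))):
    q=pts("side",d,[[u,v] for v in vs]); print(u,[(v,*map(int,x)) for v,x in zip(vs,q)])
E
```

```text
385 [(266, 446, -352, 82), (268, 438, -359, 86), (270, 436, -361, 81), (272, 438, -361, 72), (274, 443, -358, 58), (276, 443, -358, 50), (278, 441, -361, 46), (280, 441, -362, 38), (282, 466, -345, -3)]
387 [(266, 445, -359, 88), (268, 440, -363, 88), (270, 441, -364, 80), (272, 444, -363, 70), (274, 445, -363, 61), (276, 445, -364, 54), (278, 446, -364, 45), (280, 448, -363, 34), (282, 468, -351, 0)]
417 [(262, 505, -410, 104), (264, 505, -411, 98), (266, 526, -401, 67), (268, 522, -404, 64), (270, 522, -405, 57), (272, 521, -407, 51), (274, 521, -409, 45), (276, 522, -409, 36), (278, 545, -398, 1), (280, 540, -402, 0)]
419 [(262, 513, -411, 99), (264, 515, -411, 91), (266, 520, -410, 79), (268, 521, -410, 70), (270, 524, -410, 60), (272, 523, -412, 55), (274, 524, -413, 45), (276, 557, -396, 0), (278, 550, -401, 0), (280, 544, -406, 0)]
```

Tips are at z≈35 and laterally centred on (489,-382). Lower 20 mm more and close.

{"api": "move_arm", "payload": {
  "increments": [
    [[0, 0, 0, 0, 0, 0.7, 1], [0, 0, 0, 0, 0, 0.7, 1], [0, 0, 0, 0, 0, 0.6, 1], [0, 0, 0, 0, 0, 0, 1], [0, 0, 0, 0, 0, 0, 1]]
  ]
}}

```text
time_s: 6.3
tool_pos: [489.5, -379.3, -5.3]
tcp_rot: [-3.141, -0.0, 1.013]
contact_force: [1.0, 0.1, -0.3]
finger_gap: 85.3
grasp_force: 0.0
```

{"api": "move_arm", "payload": {
  "increments": [
    [[0, 0, 0, 0, 0, 0, 0.5], [0, 0, 0, 0, 0, 0, 0.3], [0, 0, 0, 0, 0, 0, 0.2], [0, 0, 0, 0, 0, 0, 0], [0, 0, 0, 0, 0, 0, 0]]
  ]
}}

```text
time_s: 6.8
tool_pos: [490.0, -379.6, -4.6]
tcp_rot: [3.141, -0.0, 1.013]
contact_force: [0.5, -0.0, 5.5]
finger_gap: 47.3
grasp_force: 62.9
```

```bash
python3 -c "
from h import *
go([489.5,-379,150],np.radians(58))"
```

```text
t 6.8 pos [ 490.  -379.6   -4.6] rpy [ 3.141 -0.     1.013] F [ 0.5 -0.   5.5] M [0.09 0.15 0.05] gap 47.3 grip 62.9 q1,q7 [0.27 0.44]
turn [ 0.001 -0.     0.   ] shift cm, tool axes now [  0.02  -0.06 -15.46] in target axes [  0.02  -0.07 -15.46]
```

The block is held: gap 47.3 mm, grip 63 N. Lift and carry it to the nest.

{"api": "move_arm", "payload": {
  "increments": [
    [[0, 0, 0, 0, 0, -2, 0], [0, 0, 0, 0, 0, -4, 0], [0, 0, 0, 0, 0, -4, 0], [0, 0, 0, 0, 0, -2, 0], [0, 0, 0, 0, 0, 0, 0]]
  ]
}}

```text
time_s: 7.3
tool_pos: [490.8, -380.3, 117.4]
tcp_rot: [3.137, -0.0, 1.013]
contact_force: [1.1, -0.7, -3.6]
finger_gap: 47.2
grasp_force: 63.4
```

{"api": "move_arm", "payload": {
  "increments": [
    [[0, 0, -0.04, 2.4, -0.6, 0, 0], [0, 0, -0.04, 3.4, -0.8, 0, 0], [0, 0, -0.04, 3.4, -0.8, 0, 0], [0, 0, -0.04, 3.4, -0.8, 0, 0], [0, 0, -0.04, 3.4, -0.8, 0, 0]]
  ]
}}

```text
time_s: 7.8
tool_pos: [527.8, -217.7, 112.9]
tcp_rot: [-3.139, 0.0, 1.215]
contact_force: [0.7, -0.1, -3.9]
finger_gap: 47.3
grasp_force: 63.1
```

{"api": "move_arm", "payload": {
  "increments": [
    [[0, 0, -0.04, 3.4, -0.8, 0, 0], [0, 0, -0.04, 3.4, -0.8, 0, 0], [0, 0, -0.04, 3.4, -0.8, 0, 0], [0, 0, -0.04, 3.4, -0.8, 0, 0], [0, 0, -0.04, 3, -0.8, 0, 0]]
  ]
}}

```text
time_s: 8.3
tool_pos: [534.9, -47.2, 113.0]
tcp_rot: [-3.139, 0.0, 1.416]
contact_force: [1.5, 0.2, -3.8]
finger_gap: 47.5
grasp_force: 63.0
```

```bash
python3 -c "
from h import *
go([534,-30.8,90],np.radians(81))"
```

```text
t 8.3 pos [534.9 -47.2 113. ] rpy [-3.139  0.     1.416] F [ 1.5  0.2 -3.8] M [ 0.04 -0.05  0.  ] gap 47.5 grip 63.0 q1,q7 [-0.35  0.1 ]
turn [-0.003  0.     0.002] shift cm, tool axes now [ 1.61 -0.33  2.31] in target axes [ 1.6  -0.34  2.3 ]
```

{"api": "move_arm", "payload": {
  "increments": [
    [[0, 0, 0, 0.8, -0.2, 1, 0], [0, 0, 0, 0.8, -0.1, 1, 0], [0, 0, 0, 0, 0, 1, 0], [0, 0, 0, 0, 0, 0, 0], [0, 0, 0, 0, 0, 0, 0]]
  ]
}}

```text
time_s: 8.8
tool_pos: [535.3, -34.8, 84.4]
tcp_rot: [-3.141, 0.001, 1.41]
contact_force: [-0.2, 0.2, -3.3]
finger_gap: 47.3
grasp_force: 63.1
```

```bash
python3 - <<'E'
from h import *
go([534,-30.8,10.4],np.radians(81))
p,d=robot.read_camera("side"); np.savez("pics/side4.npz",p=p,d=d)
t,dt=robot.read_camera("top"); np.savez("pics/top4.npz",p=t,d=dt)
a=cv2.resize(p[145:245,275:395,::-1],None,fx=4,fy=4,interpolation=2); b=cv2.resize(t[135:235,230:345,::-1],None,fx=2.8,fy=4,interpolation=2)
cv2.imwrite("pics/m4.png",np.hstack([a,b])[:, :800])
E
```

```text
t 8.8 pos [535.3 -34.8  84.4] rpy [-3.141e+00  1.000e-03  1.410e+00] F [-0.2  0.2 -3.3] M [-0.02 -0.03 -0.02] gap 47.3 grip 63.1 q1,q7 [-0.36  0.1 ]
turn [-0.001  0.001 -0.003] shift cm, tool axes now [ 0.39 -0.19  7.4 ] in target axes [ 0.38 -0.19  7.4 ]
```

View pics/m4.png

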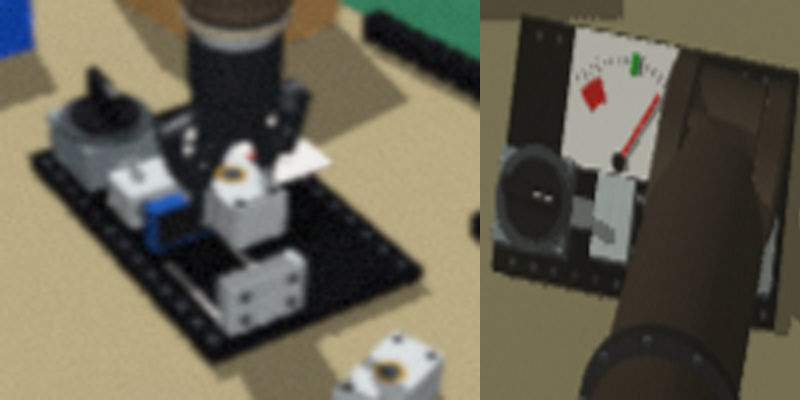

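The block hangs level over the nest, with the bore at side crop (232,173), the jaw at (175,222) and the stop at (263,290). The arm hides the nest from the top camera. Measure the held block's end face in the side view against the plan.

```bash
python3 - <<'E'
from h import *
d=np.load("pics/side4.npz")["d"]
c,s=np.cos(np.radians(81)),np.sin(np.radians(81)); X=np.array([c,s,0]);Y=np.array([-s,c,0]);O=np.array([548,58.1,0])
uu,vv=np.meshgrid(np.arange(324,350),np.arange(184,214)); W=pts("side",d,np.c_[uu.ravel(),vv.ravel()])-O
C=np.c_[W@X,W@Y,W[:,2]].reshape(30,26,3)
for v in range(0,30,2): print(184+v,[tuple(int(k) for k in C[v,u]) for u in range(2,26,3)])
# stop: top surface + face check
uu,vv=np.meshgrid(np.arange(326,356),np.arange(206,230)); W=pts("side",d,np.c_[uu.ravel(),vv.ravel()])-O; q=np.c_[W@X,W@Y,W[:,2]]
q=q[(abs(q[:,2]-64)<3)&(q[:,0]<-125)]; print("stop top",len(q),q.min(0).round(),q.max(0).round(),q.mean(0).round())
E
```

```text
184 [(-99, 27, 160), (-107, 20, 163), (-69, -15, 127), (-73, -24, 127), (-91, -24, 137), (-103, -27, 143), (-98, -43, 134), (-5, -122, 52)]
186 [(-102, 28, 155), (-110, 22, 157), (-82, -6, 131), (-84, -17, 127), (-89, -26, 127), (-104, -27, 136), (-12, -104, 54), (-15, -115, 52)]
188 [(-104, 29, 148), (-85, 6, 129), (-90, -1, 129), (-95, -10, 129), (-102, -17, 130), (-104, -28, 128), (-24, -96, 55), (-30, -105, 55)]
190 [(-105, 30, 142), (-99, 15, 132), (-99, 3, 128), (-106, -3, 130), (-110, -12, 129), (-113, -22, 127), (-29, -93, 50), (4, -130, 16)]
192 [(-104, 29, 133), (-100, 16, 125), (-110, 10, 129), (-115, 2, 130), (-120, -5, 130), (-940, 549, 837), (-128, -23, 128), (-5, -124, 15)]
194 [(-101, 28, 123), (-114, 24, 129), (-118, 15, 128), (-125, 9, 130), (-132, 1, 132), (-131, -10, 127), (-136, -18, 127), (-13, -118, 13)]
196 [(-103, 29, 116), (-110, 22, 118), (-128, 22, 129), (-134, 14, 130), (-136, 4, 128), (-137, -6, 124), (-138, -17, 120), (-25, -110, 15)]
198 [(-102, 28, 108), (-111, 22, 111), (-129, 22, 122), (-138, 17, 125), (-140, 7, 123), (-136, -7, 115), (-135, -19, 11
[... 330 characters left out ...]
5), (-128, 21, 97), (-137, 15, 100), (-135, 3, 94), (-135, -8, 89), (-57, -75, 12), (-67, -81, 16)]
206 [(-39, -11, 16), (-40, -22, 13), (-52, -27, 19), (-137, 15, 92), (-59, -49, 14), (-63, -58, 14), (-68, -68, 13), (-79, -73, 18)]
208 [(-47, -6, 15), (-52, -15, 14), (-58, -24, 15), (-64, -32, 16), (-69, -42, 15), (-75, -50, 16), (-80, -60, 15), (-135, -34, 62)]
210 [(-57, 0, 16), (-61, -9, 14), (-67, -18, 15), (-74, -26, 16), (-81, -34, 17), (-136, -9, 65), (-141, -17, 65), (-148, -25, 66)]
212 [(-65, 4, 14), (-72, -2, 15), (-77, -11, 15), (-133, 12, 64), (-140, 5, 65), (-146, -2, 66), (-148, -12, 63), (-154, -20, 64)]
stop top 90 [-155.  -36.   61.] [-133.   38.   67.] [-146.    3.   65.]
```

The held block's end face is at clamp x≈-137, its bottom is at z≈89 and it's about centred in y, which matches the plan. Shift +10 mm in x to centre it in the gap, then lower 73 mm.

{"api": "move_arm", "payload": {
  "increments": [
    [[0, 0, 0, 0.5, -0.1, 0, 0], [0, 0, 0, 0.5, 0, 0, 0], [0, 0, 0, 0, 0, 1.0, 0], [0, 0, 0, 0, 0, 2, 0], [0, 0, 0, 0, 0, 2, 0]]
  ]
}}

```text
time_s: 9.4
tool_pos: [536.6, -22.8, 34.2]
tcp_rot: [3.141, -0.0, 1.413]
contact_force: [-0.0, -0.8, -4.6]
finger_gap: 47.7
grasp_force: 63.2
```

{"api": "move_arm", "payload": {
  "increments": [
    [[0, 0, 0, 0, 0, 1, 0], [0, 0, 0, 0, 0, 0.5, 0], [0, 0, 0, 0, 0, 0.5, 0], [0, 0, 0, 0, 0, 0, 0], [0, 0, 0, 0, 0, 0, 0]]
  ]
}}

```text
time_s: 9.9
tool_pos: [536.7, -23.2, 15.4]
tcp_rot: [3.141, -0.0, 1.413]
contact_force: [0.0, -0.1, -3.9]
finger_gap: 47.2
grasp_force: 63.1
```

```bash
python3 -c "
from h import *
x=np.array([548,58.1])-83.7*np.array([.1564,.9877])
go([*x,10.4],np.radians(81))"
```

```text
t 9.9 pos [536.7 -23.2  15.4] rpy [ 3.141 -0.     1.413] F [ 0.  -0.1 -3.9] M [-0.01 -0.05  0.  ] gap 47.2 grip 63.1 q1,q7 [-0.32  0.14]
turn [ 0.001 -0.    -0.001] shift cm, tool axes now [-0.16 -0.15  0.5 ] in target axes [-0.16 -0.15  0.5 ]
```

{"api": "move_arm", "payload": {
  "increments": [
    [[0, 0, 0, -0.1, 0, 0.2, 0], [0, 0, 0, 0, 0, 0.2, 0], [0, 0, 0, 0, 0, 0.1, 0], [0, 0, 0, 0, 0, 0, 0], [0, 0, 0, 0, 0, 0, 0]]
  ]
}}

```text
time_s: 10.4
tool_pos: [536.3, -24.2, 10.4]
tcp_rot: [3.141, -0.0, 1.413]
contact_force: [-2.7, -0.4, 5.7]
finger_gap: 47.5
grasp_force: 64.0
```

Touchdown: Fz went from -3.9 to +5.7 N. Release and rise.

{"api": "move_arm", "payload": {
  "increments": [
    [[0, 0, 0, 0, 0, 0, 0.7], [0, 0, 0, 0, 0, 0, 0.8], [0, 0, 0, 0, 0, 0, 0.8], [0, 0, 0, 0, 0, 0, 0.8], [0, 0, 0, 0, 0, 0, 0.8]]
  ]
}}

```text
time_s: 10.9
tool_pos: [536.1, -24.2, 9.9]
tcp_rot: [3.142, -0.0, 1.413]
contact_force: [0.5, 0.4, -0.6]
finger_gap: 68.2
grasp_force: 0.0
```

{"api": "move_arm", "payload": {
  "increments": [
    [[0, 0, 0, 0, 0, -1, 0.8], [0, 0, 0, 0, 0, -3, 0.8], [0, 0, 0, 0, 0, -4, 0.8], [0, 0, 0, 0, 0, -4, 1], [0, 0, 0, 0, 0, -2, 1]]
  ]
}}

```text
time_s: 11.4
tool_pos: [537.4, -24.6, 153.8]
tcp_rot: [3.137, -0.001, 1.412]
contact_force: [0.7, 0.5, -0.6]
finger_gap: 85.6
grasp_force: 0.0
```

```bash
python3 - <<'E'
from h import *
go([567,182,160],np.radians(75.3))
p,d=robot.read_camera("side"); np.savez("pics/side5.npz",p=p,d=d)
c,s=np.cos(np.radians(81)),np.sin(np.radians(81)); X=np.array([c,s,0]);Y=np.array([-s,c,0]);O=np.array([548,58.1,0])
uu,vv=np.meshgrid(np.arange(275,395),np.arange(145,245)); W=pts("side",d,np.c_[uu.ravel(),vv.ravel()])-O; q=np.c_[W@X,W@Y,W[:,2]]
m=(abs(q[:,2]-55)<3)&(q[:,0]<-33)&(q[:,0]>-132)&(abs(q[:,1])<32)
e=q[m][:,:2].astype(np.float32); print("block top",m.sum(),cv2.minAreaRect(e),np.percentile(e,[2,98],0).round(1))
m=(q[:,2]>90)&(q[:,0]>70)&(q[:,0]<180)&(abs(q[:,1])<60); e=q[m]; print("bar",m.sum(),e.mean(0).round(1),cv2.minAreaRect(e[:,:2].astype(np.float32)),np.percentile(e[:,2],98))
E
```

```text
t 11.4 pos [537.4 -24.6 153.8] rpy [ 3.137e+00 -1.000e-03  1.412e+00] F [ 0.7  0.5 -0.6] M [ 0.06 -0.03 -0.  ] gap 85.6 grip 0.0 q1,q7 [-0.42  0.03]
turn [ 0.004 -0.001  0.098] shift cm, tool axes now [20.87 -0.34 -0.6 ] in target axes [20.74 -2.38 -0.62]
block top 201 ((-80.70996856689453, -0.23056602478027344), (86.13485717773438, 50.03738784790039), 0.7695354223251343) [[-121.5  -23. ]
 [ -38.6   24.5]]
bar 56 [120.3   4.1 101.1] ((123.61155700683594, 3.1631460189819336), (16.16089630126953, 67.48825073242188), 81.20524597167969) 106.36003955728876
```

The block stands at clamp (-82, 0), aligned to 1°. Next, go above the knob.

{"api": "move_arm", "payload": {
  "increments": [
    [[0, 0, 0.05, 3.4, -0.1, 0, 1], [0, 0, 0.05, 4.5, 0.1, 0, 1], [0, 0, 0, 4.6, 0.3, 0, 1], [0, 0, 0, 4.4, 0.4, 0, 1], [0, 0, 0, 3.9, 0.5, 0, 1]]
  ]
}}

```text
time_s: 11.95
tool_pos: [595.4, 177.7, 150.4]
tcp_rot: [-3.142, -0.001, 1.314]
contact_force: [-0.4, -0.2, 0.4]
finger_gap: 85.4
grasp_force: 0.0
```

{"api": "move_arm", "payload": {
  "increments": [
    [[0, 0, 0, 0, 0, 1, 1], [0, 0, 0, 0, 0, 2, 1], [0, 0, 0, 0, 0, 2, 1], [0, 0, 0, 0, 0, 0, 1], [0, 0, 0, 0, 0, 0, 1]]
  ]
}}

```text
time_s: 12.45
tool_pos: [595.2, 174.4, 100.3]
tcp_rot: [-3.141, 0.001, 1.312]
contact_force: [-0.3, -0.3, 0.2]
finger_gap: 85.5
grasp_force: 0.0
```

```bash
python3 -c "
from h import *
go([567.3,181.7,70],np.radians(75.2))"
```

```text
t 12.45 pos [595.2 174.4 100.3] rpy [-3.141e+00  1.000e-03  1.312e+00] F [-0.3 -0.3  0.2] M [-0.01  0.01 -0.01] gap 85.5 grip 0.0 q1,q7 [-0.68 -0.34]
turn [-0.     0.001 -0.   ] shift cm, tool axes now [-0.01 -2.88  3.03] in target axes [-0.01 -2.88  3.03]
```

{"api": "move_arm", "payload": {
  "increments": [
    [[0, 0, 0, 0, -1.4, 0, 1], [0, 0, 0, 0, -1.5, 0, 1], [0, 0, 0, 0, 0, 0, 1], [0, 0, 0, 0, 0, 0, 1], [0, 0, 0, 0, 0, 0, 1]]
  ]
}}

```text
time_s: 12.95
tool_pos: [568.3, 182.2, 100.8]
tcp_rot: [3.14, -0.001, 1.312]
contact_force: [-0.3, -0.6, 0.1]
finger_gap: 85.2
grasp_force: 0.0
```

{"api": "move_arm", "payload": {
  "increments": [
    [[0, 0, 0, 0, 0, 1, 1], [0, 0, 0, 0, 0, 1, 1], [0, 0, 0, 0, 0, 0.9, 1], [0, 0, 0, 0, 0, 0, 1], [0, 0, 0, 0, 0, 0, 1]]
  ]
}}

```text
time_s: 13.45
tool_pos: [567.0, 182.1, 70.4]
tcp_rot: [-3.141, 0.001, 1.312]
contact_force: [-0.0, 0.3, 0.3]
finger_gap: 85.3
grasp_force: 0.0
```

```bash
python3 - <<'E'
from h import *
go([567.3,181.7,70],np.radians(75.2))
p,d=robot.read_camera("side"); np.savez("pics/side6.npz",p=p,d=d)
cv2.imwrite("pics/s6.png",cv2.resize(p[110:230,260:400,::-1],None,fx=4.5,fy=4.5,interpolation=2))
E
```

```text
t 13.45 pos [567.  182.1  70.4] rpy [-3.141e+00  1.000e-03  1.312e+00] F [-0.   0.3  0.3] M [ 0.04 -0.04  0.03] gap 85.3 grip 0.0 q1,q7 [-0.7  -0.35]
turn [-0.001  0.001 -0.   ] shift cm, tool axes now [-0.04  0.04  0.04] in target axes [-0.04  0.04  0.04]
```

View pics/s6.png

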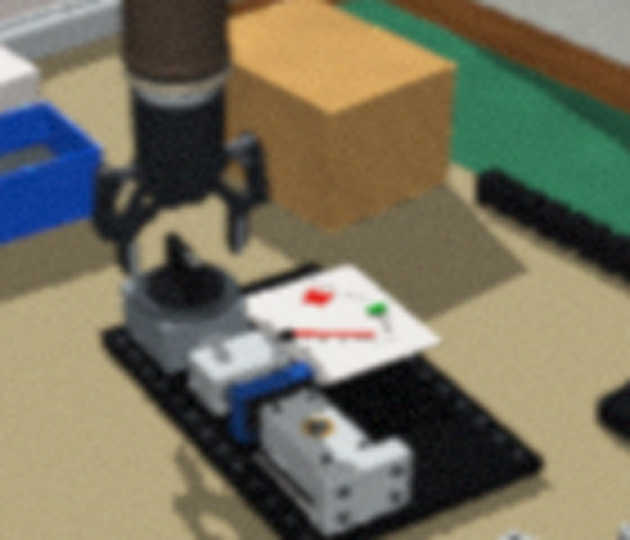

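The fingers straddle the grip bar, which is at crop (178,252), with tips at (132,265) and (236,240). The block stands between jaw and stop. The needle runs from its pivot at (285,335) to its tip at (375,335), with the mark at (376,309). Close on the bar.

{"api": "move_arm", "payload": {
  "increments": [
    [[0, 0, 0, 0, 0, 0, 0.5], [0, 0, 0, 0, 0, 0, 0.3], [0, 0, 0, 0, 0, 0, 0.1], [0, 0, 0, 0, 0, 0, 0], [0, 0, 0, 0, 0, 0, 0]]
  ]
}}

```text
time_s: 14.0
tool_pos: [567.6, 182.4, 71.2]
tcp_rot: [3.141, -0.0, 1.313]
contact_force: [1.9, -2.9, 13.2]
finger_gap: 13.1
grasp_force: 61.9
```

{"api": "move_arm", "payload": {
  "increments": [
    [[0, 0, 0, 0, 0, 0, 0], [0, 0, 0, 0, 0, 0, 0], [0, 0, 0.03, 0, 0, 0, 0], [0, 0, 0.05, 0, 0, 0, 0], [0, 0, 0.05, 0, 0, 0, 0]]
  ]
}}

```text
time_s: 14.5
tool_pos: [567.6, 182.4, 71.2]
tcp_rot: [3.141, -0.0, 1.18]
contact_force: [1.1, -0.9, 4.1]
finger_gap: 12.9
grasp_force: 59.7
```

```bash
python3 -c "
from h import *
go([567,182.1,70.4],np.radians(75.2))"
```

```text
t 14.5 pos [567.6 182.4  71.2] rpy [ 3.141 -0.     1.18 ] F [ 1.1 -0.9  4.1] M [-0.13 -0.11  0.2 ] gap 12.9 grip 59.7 q1,q7 [-0.73 -0.46]
turn [ 0.001 -0.    -0.133] shift cm, tool axes now [-0.05 -0.05  0.08] in target axes [-0.04 -0.05  0.08]
```

{"api": "move_arm", "payload": {
  "increments": [
    [[0, 0, 0.11, 0, 0, 0, 0], [0, 0, 0.11, 0, 0, 0, 0], [0, 0, 0.11, 0, 0, 0, 0], [0, 0, 0.11, 0, 0, 0, 0], [0, 0, 0.11, 0, 0, 0, 0]]
  ]
}}

```text
time_s: 15.0
tool_pos: [567.6, 182.4, 71.3]
tcp_rot: [3.141, -0.001, 0.627]
contact_force: [1.8, -0.5, 3.1]
finger_gap: 12.9
grasp_force: 59.6
```

{"api": "move_arm", "payload": {
  "increments": [
    [[0, 0, 0.11, 0, 0, 0, 0], [0, 0, 0.11, 0, 0, 0, 0], [0, 0, 0.11, 0, 0, 0, 0], [0, 0, 0.11, 0, 0, 0, 0], [0, 0, 0.11, 0, 0, 0, 0]]
  ]
}}

```text
time_s: 15.5
tool_pos: [567.7, 182.5, 71.3]
tcp_rot: [-3.141, -0.001, 0.077]
contact_force: [0.4, -0.3, 3.6]
finger_gap: 12.9
grasp_force: 59.6
```

{"api": "move_arm", "payload": {
  "increments": [
    [[0, 0, 0.11, 0, 0, 0, 0], [0, 0, 0.11, 0, 0, 0, 0], [0, 0, 0.11, 0, 0, 0, 0], [0, 0, 0.11, 0, 0, 0, 0], [0, 0, 0, 0, 0, 0, 0]]
  ]
}}

```text
time_s: 16.0
tool_pos: [567.7, 182.5, 71.3]
tcp_rot: [-3.141, -0.001, -0.362]
contact_force: [-0.1, -1.2, 6.2]
finger_gap: 12.9
grasp_force: 60.0
```

```bash
python3 -c "
from h import *
go([567,182.1,70.4],np.radians(75.2-90))"
```

```text
t 16.0 pos [567.7 182.5  71.3] rpy [-3.141e+00 -1.000e-03 -3.620e-01] F [-0.1 -1.2  6.2] M [-0.05 -0.05 -0.17] gap 12.9 grip 60.0 q1,q7 [-0.98 -1.68]
turn [-0.    -0.001 -0.104] shift cm, tool axes now [-0.05  0.06  0.09] in target axes [-0.06  0.06  0.09]
```

Turned 1.68 rad so far. Release, rise, rotate back half a turn and grip again. Meanwhile, look at the gauge from the top.

{"api": "move_arm", "payload": {
  "increments": [
    [[0, 0, 0, 0, 0, 0, 0.5], [0, 0, 0, 0, 0, 0, 1], [0, 0, 0, 0, 0, 0, 1], [0, 0, 0, 0, 0, 0, 1], [0, 0, 0, 0, 0, 0, 1]]
  ]
}}

```text
time_s: 16.5
tool_pos: [567.1, 182.4, 70.9]
tcp_rot: [-3.142, 0.0, -0.357]
contact_force: [-0.7, 0.3, -0.8]
finger_gap: 83.9
grasp_force: 0.0
```

{"api": "move_arm", "payload": {
  "increments": [
    [[0, 0, 0, 0, 0, -1, 1], [0, 0, 0, 0, 0, -2, 1], [0, 0, -0.14, 0, 0, -1, 1], [0, 0, -0.149, 0, 0, 0, 1], [0, 0, -0.149, 0, 0, 0, 1]]
  ]
}}

```text
time_s: 17.0
tool_pos: [567.7, 182.4, 112.2]
tcp_rot: [-3.141, -0.001, 0.087]
contact_force: [-0.1, 0.5, 0.6]
finger_gap: 85.4
grasp_force: 0.0
```

{"api": "move_arm", "payload": {
  "increments": [
    [[0, 0, -0.149, 0, 0, 0, 1], [0, 0, -0.149, 0, 0, 0, 1], [0, 0, -0.149, 0, 0, 0, 1], [0, 0, -0.149, 0, 0, 0, 1], [0, 0, -0.149, 0, 0, 0, 1]]
  ]
}}

```text
time_s: 17.5
tool_pos: [567.5, 182.1, 111.8]
tcp_rot: [3.141, -0.001, 0.831]
contact_force: [-0.2, -0.0, -0.3]
finger_gap: 85.6
grasp_force: 0.0
```

{"api": "move_arm", "payload": {
  "increments": [
    [[0, 0, -0.149, 0, 0, 0, 1], [0, 0, -0.149, 0, 0, 0, 1], [0, 0, -0.149, 0, 0, 0, 1], [0, 0, -0.149, 0, 0, 0, 1], [0, 0, -0.149, 0, 0, 0, 1]]
  ]
}}

```text
time_s: 18.0
tool_pos: [567.6, 182.0, 111.7]
tcp_rot: [3.141, 0.0, 1.576]
contact_force: [-0.1, 0.2, 0.2]
finger_gap: 85.5
grasp_force: 0.0
```

{"api": "move_arm", "payload": {
  "increments": [
    [[0, 0, -0.149, 0, 0, 0, 1], [0, 0, -0.149, 0, 0, 0, 1], [0, 0, -0.149, 0, 0, 0, 1], [0, 0, -0.149, 0, 0, 0, 1], [0, 0, -0.149, 0, 0, 0, 1]]
  ]
}}

```text
time_s: 18.5
tool_pos: [567.6, 181.9, 111.7]
tcp_rot: [3.141, 0.001, 2.321]
contact_force: [-0.0, 0.2, -0.4]
finger_gap: 85.3
grasp_force: 0.0
```

{"api": "move_arm", "payload": {
  "increments": [
    [[0, 0, -0.149, 0, 0, 0, 1], [0, 0, -0.149, 0, 0, 0, 1], [0, 0, -0.149, 0, 0, 0, 1], [0, 0, 0, 0, 0, 0, 1], [0, 0, 0, 0, 0, 0, 1]]
  ]
}}

```text
time_s: 19.0
tool_pos: [567.6, 182.0, 111.4]
tcp_rot: [3.141, 0.001, 2.758]
contact_force: [0.0, 0.0, 1.0]
finger_gap: 85.3
grasp_force: 0.0
```

```bash
cat >> h.py <<'E'
def gauge(n,p):
    """needle and mark angles in the clamp frame's plane, from colour masks and rays"""
    a=np.radians(81); X=np.array([np.cos(a),np.sin(a)]);Y=np.array([-np.sin(a),np.cos(a)]);O=np.array([548,58.1])
    p=p.astype(int); r,g,b=p[:,:,0],p[:,:,1],p[:,:,2]; vv,uu=np.indices(r.shape); out={}
    def sel(m,z):
        q=ray(n,np.c_[uu[m],vv[m]],z)[:,:2]-O; q=np.c_[q@X,q@Y]
        k=(q[:,0]>-80)&(q[:,0]<110)&(q[:,1]<-30)&(q[:,1]>-160); return q[k]
    G=sel((g>r+25)&(g>b+20),53); out["mark"]=G.mean(0) if len(G) else None
    mm=((r>g+45)&(r>b+45)).astype(np.uint8); nc,L=cv2.connectedComponents(mm)
    out["red"]=[q for i in range(1,nc) if len(q:=sel(L==i,57))>5]
    return out
E
python3 - <<'E'
from h import *
go([567,182.1,70.4],2.78)
for n in("top","side"):
    p,d=robot.read_camera(n); np.savez(f"pics/{n}7.npz",p=p,d=d)
    for P,t in((np.load(f"pics/{n}0.npz")["p"],"start"),(p,"now")):
        o=gauge(n,P); print(n,t,"mark",o["mark"])
        for q in o["red"]:
            m=q.mean(0); w,V=np.linalg.eigh(np.cov(q.T)); e=(q-m)@V[:,1]; print("  red",len(q),m.round(1),"ang",np.degrees(np.arctan2(V[1,1],V[0,1])).round(1),"len",np.ptp(e).round(1),"ends",(m+V[:,1]*e.min()).round(1),(m+V[:,1]*e.max()).round(1))
E
```

```text
t 19.0 pos [567.6 182.  111.4] rpy [3.141e+00 1.000e-03 2.758e+00] F [0. 0. 1.] M [ 0.02 -0.05  0.03] gap 85.3 grip 0.0 q1,q7 [-0.47  0.84]
turn [ 0.     0.001 -0.022] shift cm, tool axes now [ 0.06 -0.01  4.1 ] in target axes [ 0.06 -0.01  4.1 ]
top start mark [  29.40011258 -130.008924  ]
  red 47 [ 71.4 -97.7] ang -169.9 len 26.1 ends [ 85.4 -95.2] [ 59.7 -99.7]
  red 34 [ 13.8 -80.2] ang 58.4 len 64.9 ends [  -2.8 -107.2] [ 31.2 -51.9]
top now mark [  16.01608931 -129.88003561]
  red 50 [ 58.5 -97.4] ang -166.1 len 26.3 ends [ 72.  -94.1] [  46.5 -100.4]
  red 35 [  1.9 -77.5] ang 58.4 len 64.9 ends [ -15.7 -106.1] [ 18.3 -50.9]
side start mark [  34.72088857 -133.09069374]
  red 23 [ 70.  -95.4] ang 173.4 len 25.1 ends [ 82.8 -96.9] [ 57.8 -94. ]
  red 35 [ 18.2 -77.5] ang 58.4 len 62.5 ends [   1.4 -104.8] [ 34.1 -51.6]
side now mark [  20.96389854 -131.9499561 ]
  red 23 [ 56.  -95.3] ang -163.7 len 25.7 ends [ 69.3 -91.4] [ 44.6 -98.6]
  red 36 [  3.1 -77.6] ang 59.0 len 62.3 ends [ -13.  -104.3] [ 19.1 -50.9]
```

The carriage moved 13 mm and the needle is still at rest, at clamp-frame angle -121.6°. The mark is at about -93.7°, so about 0.49 rad to go. Grip again and turn.

{"api": "move_arm", "payload": {
  "increments": [
    [[0, 0, -0.022, 0, 0, 1, 1], [0, 0, 0, 0, 0, 2, 1], [0, 0, 0, 0, 0, 1, 1], [0, 0, 0, 0, 0, 0, 1], [0, 0, 0, 0, 0, 0, 1]]
  ]
}}

```text
time_s: 19.6
tool_pos: [567.2, 182.4, 70.8]
tcp_rot: [-3.141, -0.0, 2.785]
contact_force: [-0.5, 0.3, -0.4]
finger_gap: 85.6
grasp_force: 0.0
```

{"api": "move_arm", "payload": {
  "increments": [
    [[0, 0, 0, 0, 0, 0, 0.5], [0, 0, 0, 0, 0, 0, 0.3], [0, 0, 0, 0, 0, 0, 0.1], [0, 0, 0, 0, 0, 0, 0], [0, 0, 0, 0, 0, 0, 0]]
  ]
}}

```text
time_s: 20.1
tool_pos: [567.4, 182.5, 71.2]
tcp_rot: [3.141, 0.0, 2.785]
contact_force: [-2.3, 0.5, 16.9]
finger_gap: 12.9
grasp_force: 62.1
```

{"api": "move_arm", "payload": {
  "increments": [
    [[0, 0, 0, 0, 0, 0, 0], [0, 0, 0, 0, 0, 0, 0], [0, 0, 0.05, 0, 0, 0, 0], [0, 0, 0.1, 0, 0, 0, 0], [0, 0, 0.1, 0, 0, 0, 0]]
  ]
}}

```text
time_s: 20.6
tool_pos: [567.4, 182.6, 71.3]
tcp_rot: [3.141, 0.0, 2.531]
contact_force: [-1.1, 0.0, 4.2]
finger_gap: 12.9
grasp_force: 59.0
```

{"api": "move_arm", "payload": {
  "increments": [
    [[0, 0, 0.1, 0, 0, 0, 0], [0, 0, 0.1, 0, 0, 0, 0], [0, 0, 0.1, 0, 0, 0, 0], [0, 0, 0.1, 0, 0, 0, 0], [0, 0, 0.05, 0, 0, 0, 0]]
  ]
}}

```text
time_s: 21.1
tool_pos: [567.6, 182.8, 71.3]
tcp_rot: [3.141, 0.0, 2.082]
contact_force: [-0.8, 0.3, 4.5]
finger_gap: 13.1
grasp_force: 59.0
```

```bash
cat > g.py <<'E'
from h import *
import sys
go([567,182.1,70.4],2.78)
piv=None
for n in("top","side"):
    res=[]
    for P in(np.load(f"pics/{n}0.npz")["p"],robot.read_camera(n)[0]):
        o=gauge(n,P)
        if o["mark"] is None or len(o["red"])<2: print(n,"hidden",o["mark"],[len(q) for q in o["red"]]); continue
        # needle = red blob nearest the pivot side (y nearest to -45)
        q=max(o["red"],key=lambda q:q[:,1].max()); m=q.mean(0); w,V=np.linalg.eigh(np.cov(q.T)); v=V[:,1]*(-np.sign(V[1,1]))
        z=max(o["red"],key=lambda q:-q[:,1].max()).mean(0)
        res.append((o["mark"],m,v,z,len(q)))
    m0,n0,v0,z0,_=res[0]
    c=n0+v0*((n0-n0)@v0)
    tip=n0+v0*32.5 if n=="top" else n0+v0*31.5
    piv=tip-72*v0
    for k,(mk,c,v,z,ln) in enumerate(res):
        pv=piv+(mk-m0+z-z0)/2 if k else piv
        a=np.arctan2(*(mk-pv)[::-1]); b=np.arctan2(v[1],v[0]); h=np.arctan2(*(c-pv)[::-1])
        print(n,k,"mark",mk.round(1),"carriage dx",(mk-m0).round(1),(z-z0).round(1),"needle deg",np.degrees([b,h]).round(1),"mark-needle rad",np.round([a-b,a-h],3),ln)
E
python3 g.py
```

```text
t 21.1 pos [567.6 182.8  71.3] rpy [3.141 0.    2.082] F [-0.8  0.3  4.5] M [-0.04  0.16  0.25] gap 13.1 grip 59.0 q1,q7 [-0.59  0.3 ]
turn [ 0.001  0.    -0.698] shift cm, tool axes now [-0.03 -0.08  0.09] in target axes [ 0.03 -0.08  0.09]
top 0 mark [  29.4 -130. ] carriage dx [0. 0.] [0. 0.] needle deg [-121.6 -121.6] mark-needle rad [0.491 0.491] 34
top 1 mark [  10.  -129.3] carriage dx [-19.4   0.8] [-18.7   0.9] needle deg [-116.5 -115.9] mark-needle rad [0.398 0.386] 34
side 0 mark [  34.7 -133.1] carriage dx [0. 0.] [0. 0.] needle deg [-121.6 -121.6] mark-needle rad [0.499 0.499] 35
side 1 mark [  16.  -132.7] carriage dx [-18.7   0.4] [-19.5  -0.5] needle deg [-118.4 -117.4] mark-needle rad [0.448 0.431] 30
```

The needle has started to rise, with about 0.4 rad left, or about 1.0 rad of knob. Turn 0.8 and look again.

{"api": "move_arm", "payload": {
  "increments": [
    [[0, 0, 0.1, 0, 0, 0, 0], [0, 0, 0.1, 0, 0, 0, 0], [0, 0, 0.1, 0, 0, 0, 0], [0, 0, 0.1, 0, 0, 0, 0], [0, 0, 0.1, 0, 0, 0, 0]]
  ]
}}

```text
time_s: 21.7
tool_pos: [567.7, 182.7, 71.3]
tcp_rot: [3.141, -0.0, 1.582]
contact_force: [-0.2, 1.1, 3.3]
finger_gap: 13.1
grasp_force: 58.9
```

{"api": "move_arm", "payload": {
  "increments": [
    [[0, 0, 0.1, 0, 0, 0, 0], [0, 0, 0.1, 0, 0, 0, 0], [0, 0, 0.1, 0, 0, 0, 0], [0, 0, 0, 0, 0, 0, 0], [0, 0, 0, 0, 0, 0, 0]]
  ]
}}

```text
time_s: 22.2
tool_pos: [567.8, 182.8, 71.3]
tcp_rot: [3.141, -0.001, 1.286]
contact_force: [0.6, 0.7, 5.2]
finger_gap: 13.3
grasp_force: 59.1
```

```bash
python3 g.py; python3 - <<'E'
from h import *
t,_=robot.read_camera("top"); np.savez("pics/top8.npz",p=t)
cv2.imwrite("pics/t8.png",cv2.resize(t[135:215,235:345,::-1],None,fx=7,fy=7,interpolation=2))
E
```

```text
t 22.2 pos [567.8 182.8  71.3] rpy [ 3.141e+00 -1.000e-03  1.286e+00] F [0.6 0.7 5.2] M [ 0.15 -0.15 -0.09] gap 13.3 grip 59.1 q1,q7 [-0.74 -0.33]
turn [ 1.000e-03  0.000e+00 -1.494e+00] shift cm, tool axes now [-0.09 -0.06  0.09] in target axes [ 0.05 -0.09  0.09]
top 0 mark [  29.4 -130. ] carriage dx [0. 0.] [0. 0.] needle deg [-121.6 -121.6] mark-needle rad [0.491 0.491] 34
top 1 mark [   3.8 -129.6] carriage dx [-25.6   0.4] [-24.9   0.1] needle deg [-98.3 -97.5] mark-needle rad [0.079 0.065] 36
side 0 mark [  34.7 -133.1] carriage dx [0. 0.] [0. 0.] needle deg [-121.6 -121.6] mark-needle rad [0.499 0.499] 35
side 1 mark [   9.4 -134.6] carriage dx [-25.3  -1.5] [-25.6  -0.9] needle deg [ -96.7 -101.9] mark-needle rad [0.067 0.159] 26
```

View pics/t8.png

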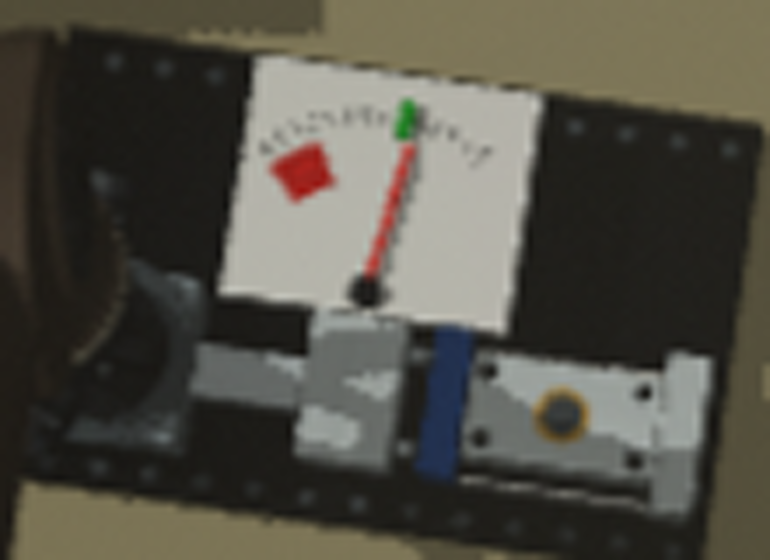

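The block is pressed against the stop, with the jaw at crop (443,402). The needle runs from its pivot at (367,291) to its tip at (411,147), and the mark is at (406,119). The remaining difference is about 0.07 rad, or 0.17 rad of knob.

{"api": "move_arm", "payload": {
  "increments": [
    [[0, 0, 0.06, 0, 0, 0, 0], [0, 0, 0.06, 0, 0, 0, 0], [0, 0, 0.05, 0, 0, 0, 0], [0, 0, 0, 0, 0, 0, 0], [0, 0, 0, 0, 0, 0, 0]]
  ]
}}

```text
time_s: 22.85
tool_pos: [567.8, 182.8, 71.3]
tcp_rot: [3.141, -0.001, 1.116]
contact_force: [1.6, 0.8, 5.0]
finger_gap: 12.7
grasp_force: 59.2
```

```bash
python3 g.py; python3 - <<'E'
from h import *
# image-average a few frames for sub-pixel centroids; weighted colour excess
N=8; t=sum(robot.read_camera("top")[0].astype(float) for _ in range(N))/N
np.savez("pics/top9.npz",p=t); r,g,b=t[...,0],t[...,1],t[...,2]; vv,uu=np.indices(r.shape)
box=(uu>268)&(uu<310)&(vv>140)&(vv<180)
def cen(w,m,z):
    w=np.where(m,w,0); return ray("top",[[(uu*w).sum()/w.sum(),(vv*w).sum()/w.sum()]],z)[0,:2]
wg=np.clip(g-(r+b)/2-8,0,None); G=cen(wg,box,53)
wr=np.clip(r-(g+b)/2-15,0,None); m=((wr>0)&box).astype(np.uint8); nc,L,st,ce=cv2.connectedComponentsWithStats(m); print(st[1:],ce[1:])
np.save("pics/wr.npy",wr)
i=1+np.argmax(st[1:,3]); k=L==i
q=ray("top",np.c_[uu[k],vv[k]],57)[:,:2]; w=wr[k]; c=np.average(q,0,w); C=np.cov(q.T,aweights=w); v=np.linalg.eigh(C)[1][:,1]; v*=np.sign((G-c)@v)
piv=c-v*40  # visible needle spans about 8..72 mm from the pivot
a=lambda d:np.arctan2(d[1],d[0])
print("G",G,"needle",c,"len",np.ptp((q-c)@v),"line offset of mark mm",np.cross(v,G-c),"mark-needle rad (tool sign: + = more)",a(v)-a(G-piv), a(G-piv)-a(v))
E
```

```text
t 22.85 pos [567.8 182.8  71.3] rpy [ 3.141e+00 -1.000e-03  1.116e+00] F [1.6 0.8 5. ] M [ 0.29 -0.19 -0.14] gap 12.7 grip 59.2 q1,q7 [-0.77 -0.47]
turn [ 1.000e-03 -0.000e+00 -1.664e+00] shift cm, tool axes now [-0.1  -0.05  0.09] in target axes [ 0.05 -0.09  0.09]
top 0 mark [  29.4 -130. ] carriage dx [0. 0.] [0. 0.] needle deg [-121.6 -121.6] mark-needle rad [0.491 0.491] 34
top 1 mark [   2.6 -129.6] carriage dx [-26.8   0.4] [-26.3   0.8] needle deg [-94.4 -93.6] mark-needle rad [ 0.014 -0.   ] 37
side 0 mark [  34.7 -133.1] carriage dx [0. 0.] [0. 0.] needle deg [-121.6 -121.6] mark-needle rad [0.499 0.499] 35
side 1 mark [   7.8 -134.1] carriage dx [-27.  -1.] [-27.2  -0.1] needle deg [-93.6 -97.3] mark-needle rad [0.013 0.078] 28
[[269 141  41   7 152]
 [273 155  11  10  69]
 [287 155   7  21  62]] [[294.39473684 142.75      ]
 [278.57971014 159.15942029]
 [289.90322581 164.62903226]]
G [685.65076389  38.88427983] needle [632.64466309  49.94325483] len 67.95330621528316 line offset of mark mm 1.3394450631760044 mark-needle rad (tool sign: + = more) -0.014228640912235663 0.014228640912235663<stdin>:15: DeprecationWarning: Arrays of 2-dimensional vectors are deprecated. Use arrays of 3-dimensional vectors instead. (deprecated in NumPy 2.0)
```

About 0.014 rad is left, or 0.03 rad of knob. Finish, release, rise and look again.

{"api": "move_arm", "payload": {
  "increments": [
    [[0, 0, 0.03, 0, 0, 0, 0], [0, 0, 0, 0, 0, 0, 0], [0, 0, 0, 0, 0, 0, 0], [0, 0, 0, 0, 0, 0, 0.5], [0, 0, 0, 0, 0, 0, 1]]
  ]
}}

```text
time_s: 23.85
tool_pos: [566.5, 182.0, 70.4]
tcp_rot: [-3.141, 0.001, 1.084]
contact_force: [-0.1, 0.2, 0.8]
finger_gap: 41.0
grasp_force: 0.0
```

{"api": "move_arm", "payload": {
  "increments": [
    [[0, 0, 0, 0, 0, 0, 1], [0, 0, 0, 0, 0, 0, 1], [0, 0, 0, 0, 0, 0, 1], [0, 0, 0, 0, 0, 0, 1], [0, 0, 0, 0, 0, 0, 1]]
  ]
}}

```text
time_s: 24.35
tool_pos: [567.2, 182.4, 70.9]
tcp_rot: [-3.142, 0.0, 1.085]
contact_force: [-1.0, 0.9, -0.4]
finger_gap: 85.6
grasp_force: 0.0
```

{"api": "move_arm", "payload": {
  "increments": [
    [[0, 0, 0, 0, 0, -1, 1], [0, 0, 0, 0, 0, -2, 1], [0, 0, 0, 0, 0, -3, 1], [0, 0, 0, 0, 0, -3, 1], [0, 0, 0, 0, 0, 0, 1]]
  ]
}}

```text
time_s: 24.85
tool_pos: [569.8, 182.6, 165.6]
tcp_rot: [3.137, -0.005, 1.084]
contact_force: [0.1, -0.2, 0.3]
finger_gap: 85.4
grasp_force: 0.0
```

```bash
python3 g.py; python3 - <<'E'
from h import *
N=8; t=sum(robot.read_camera("top")[0].astype(float) for _ in range(N))/N
cv2.imwrite("pics/t10.png",cv2.resize(t[135:215,235:345,::-1],None,fx=7,fy=7,interpolation=2))
E
```

```text
t 24.85 pos [569.8 182.6 165.6] rpy [ 3.137 -0.005  1.084] F [ 0.1 -0.2  0.3] M [ 0.03 -0.05 -0.01] gap 85.4 grip 0.0 q1,q7 [-0.83 -0.56]
turn [ 0.008 -0.    -1.696] shift cm, tool axes now [-0.23 -0.27  9.52] in target axes [ 0.25 -0.15  9.52]
top 0 mark [  29.4 -130. ] carriage dx [0. 0.] [0. 0.] needle deg [-121.6 -121.6] mark-needle rad [0.491 0.491] 34
top 1 mark [   2.1 -130.3] carriage dx [-27.3  -0.3] [-26.5   0.7] needle deg [-93.4 -92.9] mark-needle rad [-0.006 -0.015] 37
side 0 mark [  34.7 -133.1] carriage dx [0. 0.] [0. 0.] needle deg [-121.6 -121.6] mark-needle rad [0.499 0.499] 35
side 1 mark [   7.8 -134.1] carriage dx [-27.  -1.] [-27.2  -0.1] needle deg [-93.  -96.9] mark-needle rad [0.003 0.07 ] 26[ WARN:0@4.878] global loadsave.cpp:1063 imwrite_ Unsupported depth image for selected encoder is fallbacked to CV_8U.
```

View pics/t10.png

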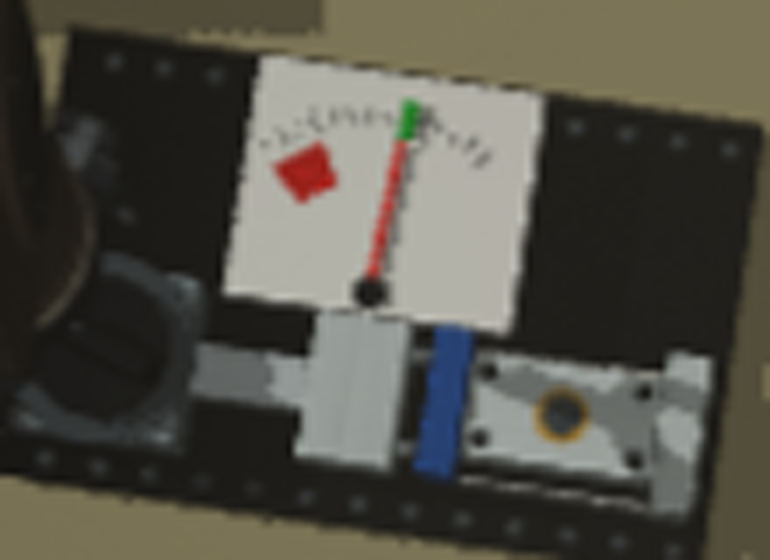

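The needle tip at (404,141) meets the lower end of the green mark at (408,120): 12.8° against 12.7° from the pivot at (370,292). The block sits against the stop and the gripper is clear. Handing in.

```bash
python3 -c "
from plant import robot
print(robot.close_job())"
```

```text
the job is handed in; nothing more can be done
None
```

The valve block is clamped against the end stop with the needle on the green mark (within about 0.01 rad by camera), the gripper is clear, and I handed the job in at about 25 s of the 62 s limit.

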